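# Pin the carrying handle to the desk caddy and hold the caddy up level

### The arm

A 6-joint arm with a two-finger parallel gripper is mounted at the origin on a cart in front of the work surface, level with it; the furniture and walls round the work are solid. World frame = base frame: x ahead of the robot, y to its left, z up, the work surface at z = 0. Lengths are in m, angles in rad, forces in N, time in s.
With the tool pointing down it reaches from about 0.425 to 0.95 m from the base axis. Payload 14.7 kg.
Tool frame: the origin (TCP) lies at the centre of the arm's flange, where the gripper is bolted on; the fingertips stand 173 mm ahead of it and the grasp point (between the pads) lies 155 mm ahead of it; z points along the fingers, y is the direction in which the jaws open and shut (so a half turn about z gives the same grasp; the last joint's range is limited). The gripper opens to 85 mm and grips with 20 to 120 N. Pads are 22 mm wide; open, the fingers measure 114 mm over their backs; the gripper's body (76 mm by 85 mm) begins 54 mm behind the grasp point. The pads swing forward as they close: fully open they stand 13 mm farther back than shut.
Start: joints at [1.258, 0.48, 1.596, -0, 1.065, -0.047], TCP at [0.171, 0.627, 0.405] pointing down, gripper open.
Joint ranges: [-2.75, 2.75], [-0.82, 2.05], [0.23, 2.67], [-1.56, 4.7], [0.09, 2.69], [-2.92, 2.92]. Speed limits (rad/s): [1.89, 1.89, 2.39, 3.01, 3.01, 3.01].

### API

Orientations are given as a unit quaternion [x, y, z, w].
In Python, from station import manip, imaging, workorder, regions_of gives the robot as it stands.
- The arm moves only by the shell command python3 -m pendant 'ROWS' [OPENING]. ROWS is JSON, a list of rows, each a list of 2 entries, a list of its own where there are three numbers: the shift along the tool's x, y, z in cm, then the turn about the tool's z in degrees. In form: [[[x, y, z], turn], ...]. A call has 1 to 20 rows; each row is the pose to reach, as a shift and turn from the pose commanded when the call began, along the tool's axes at that moment; what a row does not reach only later rows make up. A row lasts 1/8 s, in which the tool goes at most 62.5 mm and 10.7 degrees, less where a joint would pass 70% of its speed; a pose out of reach is approached as far as the arm can. A call with a gripper value outside its range is refused whole. OPENING is the gripper command: -1 is fully open, 1 is shut, values between are in proportion, set as the call begins (- or left out, the last holds). The fingers move at their own pace and stop on an object; the grip force is fixed at half the most. Time passes only in rows, so rows that repeat a pose let the fingers close. It gives the time, the measured TCP pose, the force and the opening at its end, in the units of the state.
- manip.observe(): the state, without advancing time (a new reading comes with each control period).
- imaging.read_camera(name): name is "scene" or "top" or "wrist"; returns a dict with "pixels" (480x640x3 uint8, red, green, blue), "depth" (480x640 float32, m along the optical axis (not along the pixel's ray), 0 where there is no reading), "fx", "fy", "cx", "cy" (pixels), "rvec" (rotation vector, rad) and "tvec" (3), from world to camera coordinates, as OpenCV has them. Camera axes: x right, y down, z forward; pixel columns grow to the right and rows downward; lengths in m; the calibration is good to about 2 mm. The wrist camera is an equidistant fisheye: a pixel r from the principal point sees the ray r / f radians off the axis. A picture is of the moment at which its call begins.
- workorder.finish_job(): hands the job in, once; it reports no verdict.
Trained networks look in the newest picture that a camera, given by its name, has taken for a name from the list of things; names that differ only in an ending like _2 or _b are one class to them, and where a whole thing is asked for, a point or a joint stands for the part that bears it (a point fixed in the world has none). Each returns a list of dicts, best first, with "conf" (0 to 1); they miss things now and then, are a little off and sometimes report something else, mostly with a low value. They report only what shows in the picture. A call takes as long as a camera call. They do not tell look-alikes from the thing itself.
- regions_of(camera, target): "pixels" (480x640 bool, what is visible of it) and "rect" ([centre column, centre row, width, height] in pixels, round what is visible of it).
The state is a dict: "clock": time; "qpos": joint angles; "qd": joint speeds; "joint_torque": joint torques, N m; "tool_pos": TCP position; "tool_rot": TCP orientation; "contact_force": force on the tool from outside, world axes, zero at the start; "torque": the same for the moment, N m; "gripper_width": opening from 0.0 (shut) to 1.0 (fully open).
Only numpy, scipy, OpenCV 4.12 (cv2) and the standard library are available. Lean on these libraries where they do the work, as an engineer would, in place of code of your own. Each camera call takes 0.05 s, during which the arm holds its last target. There are 200 camera calls.

### The job

Push the orange-headed pin fully home, through the fork of the black carrying handle and the lug of the grey desk caddy, while the caddy stands on the desk. Then lift the caddy by that handle about 10 cm clear of the desk and hold it there steady and level for at least two seconds, everything still in it and the mouse, the phone and the pen on the desk left alone. Finish while still holding it up by the handle; do not put it down.

Things in the scene. Friction and masses are not known exactly. Their poses are not given: they have to be found in the camera images.
- caddy: Grey open desk caddy, loose, 200 (its x) x 132 (its y) x 42 mm, 0.8 kg with contents and handle. Origin: centre of its underside, z up. On its mid divider stands an aluminium lug, a plate 60 mm along x, 8 mm thick along y, top 100 mm above the underside, with a 12 mm hole along y, 86 mm above the underside. Contents reach at most 70 mm high.
- grip (a point): Centre of the black grip of the loose carrying handle (0.19 kg): a flat-sided bar 100 mm along x, 25 mm thick along y, 28 mm high; axes parallel to the caddy's, z up. It stands 120 mm above the caddy's underside. Without the pin the handle lifts off the caddy; with it the caddy hangs from the pin after about 2 mm of play.
- fork (a point): Middle of the handle's steel fork, on its hole axis (along y), 34 mm below the grip's centre; axes as the grip. The fork straddles the lug: 69 mm along x, 25 mm over its two cheeks along y, lower edge 15 mm below this point, 1.5 mm play each side of the lug. Its bridge rests on the lug's top, so fork and lug holes are aligned.
- pin_head (a point): Centre of the orange head (disc 18 mm across, 8 mm thick, axis along y) of the 8 mm steel pin, captive in the handle. It sticks out on the handle's +y side, 34.5 to 38.5 mm from the handle's mid-plane at the start, and slides along -y with about 1.5 N. Fully home: head against the cheek, centre at 16.5 mm; the pin's far end does not stick out of the far cheek.
- pin (a joint): Travel of the pin in m: 0 fully out, 0.022 fully home (head against the fork). It stays where it is left.
- clip_box: Blue clear paper-clip box 50 x 66 x 23 mm (0.07 kg) lying in the caddy, in the compartment on its -y side. Origin: centre of its underside.
- eraser: Blue and white eraser 22 x 52 x 13 mm lying in the caddy's +y compartment. Origin: centre of its underside.
- stamp: Wooden rubber stamp with black knob, 25 x 48 x 65 mm (0.06 kg), standing in the caddy's +y compartment. Origin: centre of its underside.
- mouse: Grey computer mouse 104 x 58 x 38 mm on the desk, near the right front corner. Bystander. To the right of it, behind, a tall fixed cabinet rises from the floor beside the desk (x over 0.55 m, y under -0.27 m): keep arm and gripper clear of it. Origin: centre of its underside.
- phone_handset: Dark cordless phone 145 x 48 x 23 mm lying on the desk behind the caddy. Bystander. Origin: centre of its underside.
- pen_red: Red pen 145 x 12 x 9 mm lying on the desk pad in front of the caddy, near its front edge. Bystander. Origin: centre of its underside.
Mind the look-alikes: they are no part of the job. Leave any red or turquoise look-alike of the eraser alone.

How it is judged:
By the outcome, as a careful person would: the job done as asked, in the order asked, and still so for the second after the job is handed in, while the arm keeps its last pose, push and grip.
It also fails if it takes over 51 s, if anything falls off the work surface, if the arm or the gripper's body presses on something with over 40 N, if the wrist force passes 120 N, or if a joint passes its speed limit or range.

## Working session

There is one attempt and no reset: what is moved stays moved. The work goes in short steps, Python scripts to look and compute and a shell command to move; the robot and the scene stay as the last step left them, time stands still between calls to the robot, and variables do not carry over. Pictures are saved under pics/ and viewed, about 8 in all and at most 12, crops included, and the job is handed in when it is done.

```bash
mkdir -p pics; ls; cat > h.py <<'E'
import numpy as np, cv2
from station import manip, imaging, workorder, regions_of
def cam(n,save=None):
    c=imaging.read_camera(n)
    if save: cv2.imwrite(save,c["pixels"][:,:,::-1])
    c["R"]=cv2.Rodrigues(np.array(c["rvec"],float))[0]; c["t"]=np.array(c["tvec"],float).ravel(); return c
def pts(c,mask):
    v,u=np.nonzero(mask&(c["depth"]>0)); d=c["depth"][v,u]
    P=np.stack([(u-c["cx"])/c["fx"]*d,(v-c["cy"])/c["fy"]*d,d],1)
    return (P-c["t"])@c["R"]
E
python3 - <<'E'
from h import *
s=manip.observe(); print(s)
for n in("scene","top"):
    c=cam(n,f"pics/{n}0.png"); print(n,-c["R"].T@c["t"],c["R"].round(2).tolist())
    for t in("caddy","grip","pin_head","clip_box","eraser","stamp","mouse","phone_handset","pen_red"):
        for r in regions_of(n,t)[:3]:
            P=pts(c,r["pixels"]); 
            if len(P): print(t,round(r["conf"],2),np.round(r["rect"]),np.median(P,0).round(3),np.percentile(P,2,0).round(3),np.percentile(P,98,0).round(3))
a=cv2.imread("pics/scene0.png");b=cv2.imread("pics/top0.png")
E
```

```text
pics
{'clock': 0.0, 'qpos': array([ 1.25838442e+00,  4.80842822e-01,  1.59687402e+00, -2.81551289e-05,
        1.06510297e+00, -4.65803237e-02]), 'qd': array([ 0.00098772, -0.00034798,  0.0006495 ,  0.00053719, -0.00105601,
       -0.0012506 ]), 'joint_torque': array([-4.75477776e-03, -9.50609207e+01, -4.30195785e+01, -6.90686884e-04,
        1.23880207e-02, -9.31111742e-06]), 'tool_pos': array([0.17067208, 0.62698187, 0.40406508]), 'tool_rot': array([ 1.32517985e-01,  9.91180411e-01, -6.05922201e-04, -9.74315417e-05]), 'contact_force': array([-0.27029775, -0.15726498, -0.95104916]), 'torque': array([-0.02847758, -0.03212706,  0.01366084]), 'gripper_width': 1.0009609226531768}
scene [ 0.03427065 -0.55592796  0.60952544] [[0.73, -0.68, -0.01], [-0.38, -0.4, -0.83], [0.57, 0.61, -0.55]]
caddy 0.65 [276. 266. 116.  91.] [0.465 0.082 0.024] [0.38  0.012 0.003] [0.591 0.157 0.054]
grip 0.65 [274. 227.  38.  48.] [0.48  0.084 0.116] [0.439 0.074 0.073] [0.532 0.105 0.135]
clip_box 0.97 [294. 266.  36.  26.] [0.496 0.066 0.027] [0.469 0.047 0.01 ] [0.534 0.086 0.029]
eraser 0.58 [242. 237. 
[... 1118 characters left out ...]
 [0.598 0.267 0.018]
eraser 0.7 [202. 267.  14.  28.] [0.499 0.239 0.013] [ 0.473  0.228 -0.001] [0.524 0.254 0.017]
eraser 0.68 [259. 252.  12.  26.] [0.52  0.134 0.017] [0.498 0.123 0.012] [0.548 0.144 0.021]
stamp 0.82 [266. 296.  20.  26.] [0.435 0.118 0.024] [0.412 0.106 0.004] [0.46  0.137 0.07 ]
mouse 0.73 [435. 338.  31.  62.] [ 0.352 -0.197  0.028] [ 0.304 -0.226 -0.002] [ 0.398 -0.173  0.034]
mouse 0.33 [308. 134.  58.  67.] [0.761 0.032 0.018] [ 0.701 -0.018 -0.003] [0.823 0.086 0.023]
phone_handset 0.69 [308. 133.  57.  65.] [0.76  0.033 0.019] [ 0.702 -0.018  0.002] [0.821 0.084 0.023]
pen_red 0.89 [246. 362.  67.  10.] [0.317 0.16  0.009] [0.31  0.106 0.004] [0.324 0.225 0.013]
```

```bash
python3 - <<'E'
import cv2,numpy as np
a=cv2.imread("pics/scene0.png")[190:340,180:380];b=cv2.imread("pics/top0.png")[200:350,180:380]
cv2.imwrite("pics/crop0.png",np.vstack([cv2.resize(x,None,fx=3,fy=2*1.5/1,interpolation=cv2.INTER_CUBIC)[:,:600] for x in(a,b)])[:])
x=np.hstack([cv2.resize(x,(400,300),interpolation=cv2.INTER_CUBIC) for x in(a,b)]); y=cv2.resize(cv2.imread("pics/scene0.png"),(400,300)); z=cv2.resize(cv2.imread("pics/top0.png"),(400,300))
cv2.imwrite("pics/m0.png",np.vstack([x,np.hstack([y,z])]))
E
```

```text
(no output)
```

View pics/m0.png

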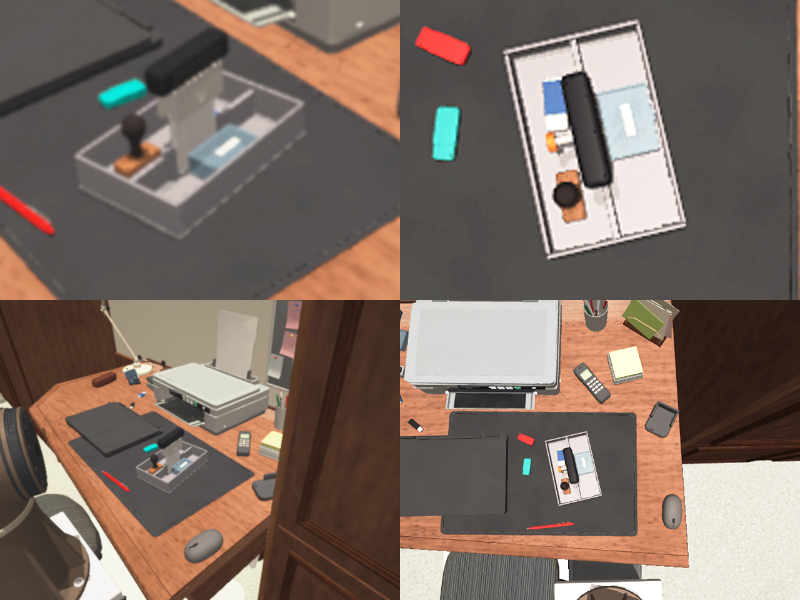

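The scene and top views show the grey caddy with the black handle, top crop about (585,130). The orange head is on its left (+y) side at about (551,137), full-image (255,268).

There are three eraser candidates in the top view: red (202,224), turquoise (202,267) and the blue/white one in the caddy (259,252). Only the last fits. None of them gets touched.

Next I measure the handle and caddy poses.

```bash
cat > pose.py <<'E'
from h import *
def rect(P):
    (c,s,a)=cv2.minAreaRect(P[:,:2].astype(np.float32)*1000); b=cv2.boxPoints((c,s,a)); e=[b[1]-b[0],b[2]-b[1]]
    e=max(e,key=np.linalg.norm); y=np.degrees(np.arctan2(e[1],e[0])); y=(y+90)%180-90
    return np.round(c,1),np.round(s,1),round(float(y),1)
def run():
  A=[]
  for n in("top","scene"):
    c=cam(n); P=pts(c,np.ones((480,640),bool)); px=c["pixels"][c["depth"]>0].astype(int)
    near=(abs(P[:,0]-.485)<.16)&(abs(P[:,1]-.094)<.14)
    g=P[near&(P[:,2]>.128)&(P[:,2]<.145)&(px.max(1)<70)]; print(n,"grip top",len(g),rect(g),np.median(g[:,2]).round(4))
    r=P[near&(P[:,2]>.037)&(P[:,2]<.046)&(px.min(1)>100)]; print(" rim",len(r),rect(r))
    o=P[near&(px[:,0]>200)&(px[:,0]-px[:,2]>90)&(px[:,1]>100)&(P[:,2]>.07)&(P[:,2]<.105)]
    if len(o): print(" orange",len(o),np.median(o,0).round(4),o.min(0).round(4),o.max(0).round(4))
if __name__=="__main__": run()
E
python3 pose.py
```

```text
top grip top 558 (array([488.2,  94.5]), array([98.6, 24.9]), 11.8) 0.1337
 rim 674 (array([488.2,  95.1]), array([199.5, 131.9]), 11.8)
 orange 39 [0.48   0.1291 0.0941] [0.4731 0.124  0.0889] [0.4895 0.1331 0.0993]
scene grip top 400 (array([486.,  94.]), array([97.7, 28. ]), 11.3) 0.1333
 rim 631 (array([488. ,  93.8]), array([202. , 135.3]), 11.9)
```

```bash
python3 -m pendant '[[[-1,-1,0],-1],[[-3.5,-3.5,0.5],-3],[[-7,-7,1],-5],[[-11,-10.5,1.5],-8],[[-15,-14.5,2],-10],[[-19,-18.5,2.5],-12],[[-23,-22.5,3],-15],[[-27,-26.5,3.5],-17],[[-31,-30,4],-19],[[-35,-33.5,4.5],-22],[[-38.5,-37,4.5],-24],[[-41.5,-40,4.5],-26],[[-43.5,-41.8,4.5],-27],[[-44.4,-42.6,4.5],-27],[[-44.4,-42.6,4.5],-27],[[-44.4,-42.6,4.5],-27],[[-44.4,-42.6,4.5],-27]]' -1
cat > off.py <<'E'
from h import *
from scipy.spatial.transform import Rotation as Ro
import sys
s=manip.observe();R=Ro.from_quat(s["tool_rot"]).as_matrix();p=np.array(s["tool_pos"])
C=np.array([.488,.0945,0]);a=np.radians(11.8);ux=np.array([np.cos(a),np.sin(a),0]);uy=np.array([-ux[1],ux[0],0])
d=p-C; print("t",s["clock"],"rel caddy mm",(1000*np.array([d@ux,d@uy,d[2]])).round(1),"ty yaw",np.degrees(np.arctan2(R[1,1],R[0,1])).round(2),"tz",R[:,2].round(4),"F",np.round(s["contact_force"],1),"w",s["gripper_width"])
for ly,lz in((5,243),(0,275)):
    T=C+ly/1000*uy+[0,0,lz/1000]; print("shift cm",(100*R.T@(T-p)).round(2))
E
python3 off.py
```

```text
clock: 3.22
tool_pos: [0.4867, 0.1002, 0.3597]
tool_rot: [-0.103, 0.995, 0.0, -0.0]
contact_force: [0.5, -0.4, 0.1]
gripper_width: 1.005
t 3.225 rel caddy mm [-1.000e-01  5.900e+00  3.597e+02] ty yaw 101.84 tz [-2.e-04  0.e+00 -1.e+00] F [ 0.5 -0.4  0.1] w 1.0053542868693583
shift cm [-1.000e-02 -9.000e-02  1.167e+01]
shift cm [-0.01 -0.59  8.47]
```

```bash
python3 -m pendant '[[[0,0,1.5],0],[[0,0,4],0],[[0,0,6],0],[[0,0,7.5],0],[[0,0,9],0],[[0,0,10],0],[[0,0,11],0],[[0,0,11.6],0],[[0,0,11.6],0],[[0,0,11.6],0]]'
python3 off.py; python3 - <<'E'
from h import *
a=cam("wrist")["pixels"]; b=cam("scene")["pixels"][160:310,180:380]; c=cam("top")["pixels"][200:350,180:380]
z=np.hstack([cv2.resize(b,(400,300)),cv2.resize(a,(400,300))]); cv2.imwrite("pics/m1.png",z[:,:,::-1])
E
```

```text
clock: 4.47
tool_pos: [0.4874, 0.0995, 0.244]
tool_rot: [-0.103, 0.995, 0.0, 0.0]
contact_force: [-0.1, -0.3, -0.4]
gripper_width: 1.001
t 4.475 rel caddy mm [  0.4   5.1 244. ] ty yaw 101.77 tz [ 4.e-04  1.e-04 -1.e+00] F [-0.1 -0.3 -0.4] w 1.0005165548501185
shift cm [ 0.04 -0.01  0.1 ]
shift cm [ 0.04 -0.51 -3.1 ]
```

View pics/m1.png

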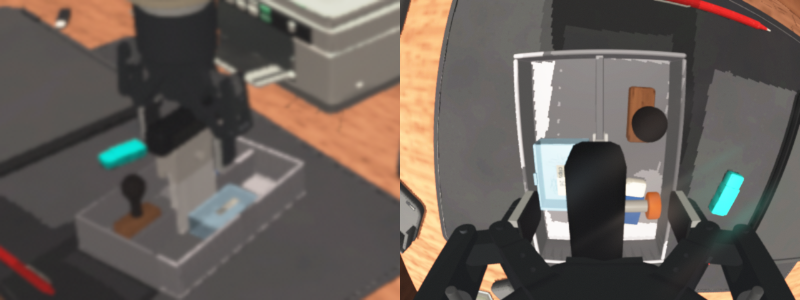

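The scene view shows the jaws straddling the fork. In the wrist view the orange head (653,205) sits between the handle and the +y finger, so I squeeze gradually.

```bash
python3 -m pendant '[[[0,-0.1,0],0],[[0,-0.1,0],0],[[0,-0.1,0],0],[[0,-0.1,0],0]]' 0; python3 -m pendant '[[[0,0,0],0],[[0,0,0],0],[[0,0,0],0],[[0,0,0],0]]' 0.2;  python3 -m pendant '[[[0,0,0],0],[[0,0,0],0],[[0,0,0],0],[[0,0,0],0]]' 0.35; python3 off.py
```

```text
clock: 5.12
tool_pos: [0.4875, 0.0986, 0.2437]
tool_rot: [-0.103, 0.995, 0.0, 0.0]
contact_force: [0.1, 1.1, 0.5]
gripper_width: 0.496
clock: 5.62
tool_pos: [0.4875, 0.0985, 0.2437]
tool_rot: [-0.103, 0.995, -0.0, 0.0]
contact_force: [0.5, 0.6, 2.7]
gripper_width: 0.402
clock: 6.12
tool_pos: [0.4875, 0.0985, 0.244]
tool_rot: [-0.103, 0.995, -0.0, 0.0]
contact_force: [-1.8, 0.0, 9.8]
gripper_width: 0.375
t 6.125 rel caddy mm [  0.3   4.1 244. ] ty yaw 101.77 tz [ 2.e-04  0.e+00 -1.e+00] F [-1.8  0.   9.8] w 0.374960829404284
shift cm [0.03 0.09 0.1 ]
shift cm [ 0.03 -0.41 -3.1 ]
```

```bash
python3 -m pendant '[[[0,0,0],0],[[0,0,0],0],[[0,0,0],0],[[0,0,0],0],[[0,0,0],0]]' -1; python3 off.py;  python3 -m pendant '[[[0,-0.1,-0.5],0],[[0,-0.2,-1.5],0],[[0,-0.4,-3],0],[[0,-0.4,-4.5],0],[[0,-0.4,-6],0],[[0,-0.4,-7.5],0],[[0,-0.4,-9],0],[[0,-0.4,-10],0],[[0,-0.4,-10],0],[[0,-0.4,-10],0]]'; python3 pose.py; python3 - <<'E'
from h import *
a=cam("wrist")["pixels"][:,100:540]; b=cam("top")["pixels"][220:320,210:330]
z=np.hstack([cv2.resize(b,(400,333)),cv2.resize(a[:333,20:420],(400,333))]); cv2.imwrite("pics/m2.png",z[:,:,::-1])
E
```

```text
clock: 6.75
tool_pos: [0.4874, 0.0985, 0.2437]
tool_rot: [-0.103, 0.995, -0.0, -0.0]
contact_force: [0.2, 0.1, 0.8]
gripper_width: 0.996
t 6.75 rel caddy mm [  0.3   4.1 243.7] ty yaw 101.77 tz [-1.e-04 -0.e+00 -1.e+00] F [0.2 0.1 0.8] w 0.9961456711926844
shift cm [0.03 0.09 0.07]
shift cm [ 0.03 -0.41 -3.13]
clock: 8.0
tool_pos: [0.4881, 0.0946, 0.3433]
tool_rot: [-0.103, 0.995, -0.0, -0.0]
contact_force: [-0.7, -0.1, -0.2]
gripper_width: 0.996
top grip top 138 (array([449.2,  84.4]), array([19.6, 27. ]), -60.1) 0.1335
 rim 61 (array([421.6, 114.3]), array([76. , 67.1]), 11.3)
scene grip top 399 (array([486.2,  91.7]), array([96.5, 25. ]), 12.9) 0.1333
 rim 412 (array([488.7,  92.4]), array([201.1, 133.7]), 10.9)
```

View pics/m2.png

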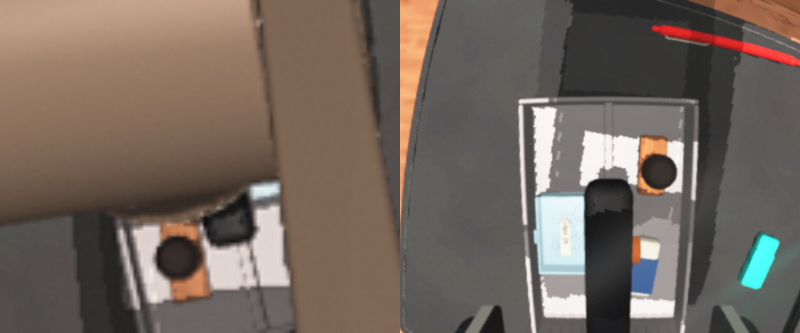

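The wrist view shows the orange head (635,250) now tight against the handle, with only a thin strip visible. I check its distance numerically with the wrist depth.

```bash
cat > w.py <<'E'
from pose import *
c=cam("wrist"); v,u=np.nonzero(c["depth"]>0); d=c["depth"][v,u]
x=(u-c["cx"])/c["fx"];y=(v-c["cy"])/c["fy"];r=np.hypot(x,y)+1e-9; k=np.tan(np.minimum(r,1.4))/r
P=(np.stack([x*k*d,y*k*d,d],1)-c["t"])@c["R"]; px=c["pixels"][v,u].astype(int)
near=(abs(P[:,0]-.485)<.16)&(abs(P[:,1]-.094)<.14)
g=P[near&(P[:,2]>.128)&(P[:,2]<.145)&(px.max(1)<70)&(abs(P[:,1]-.094)<.035)]; R=rect(g); print("grip",len(g),R,np.median(g[:,2]))
a=np.radians(11.8);uy=np.array([-np.sin(a),np.cos(a)])
q=(g[:,:2]@uy)*1000;lo,hi=np.percentile(q,[1,99]);print("across",lo,hi)
o=near&(px[:,0]>170)&(px[:,0]-px[:,2]>110)&(px[:,1]<140)&(P[:,2]>.07)&(P[:,2]<.105)&(abs(P[:,0]-.485)<.03)
O=P[o]; print("orange",len(O),u[o].min(),u[o].max(),v[o].min(),v[o].max(),np.median(O,0).round(4),"from midplane",(np.percentile(O[:,:2]@uy*1000,[0,5,50,95,100])-(lo+hi)/2).round(1),"z",O[:,2].min(),O[:,2].max())
E
python3 w.py; python3 off.py
```

```text
grip 7552 (array([488.8,  95.6]), array([99.2, 24.9]), 11.4) 0.13454053577578562
across -18.065813152353403 5.45556536473571
orange 162 353 359 237 261 [0.4832 0.1125 0.0947] from midplane [15.6 15.7 17.5 19.5 19.6] z 0.08911926591148812 0.0971756587281156
t 8.25 rel caddy mm [2.000e-01 1.000e-01 3.433e+02] ty yaw 101.77 tz [-7.e-04 -1.e-04 -1.e+00] F [0.6 0.1 0.1] w 0.9984906094515947
shift cm [1.000e-02 4.900e-01 1.003e+01]
shift cm [ 0.01 -0.01  6.83]
```

The head's outer face is at about 19.6 mm against 20.5 expected when home, and the squeeze width was 32 mm against 33. Both say the pin is home. Next I grasp the grip.

```bash
python3 -m pendant '[[[0,0,1],0],[[0,0,2.5],0],[[0,0,4],0],[[0,0,5.5],0],[[0,0,6.4],0],[[0,0,6.8],0],[[0,0,6.8],0],[[0,0,6.8],0]]'; python3 -m pendant '[[[0,0,0],0],[[0,0,0],0],[[0,0,0],0],[[0,0,0],0]]' 0.3; python3 -m pendant '[[[0,0,0],0],[[0,0,0],0],[[0,0,0],0],[[0,0,0],0],[[0,0,0],0],[[0,0,0],0],[[0,0,0],0],[[0,0,0],0]]' 1; python3 off.py
```

```text
clock: 9.25
tool_pos: [0.4884, 0.0946, 0.2761]
tool_rot: [-0.103, 0.995, 0.0, 0.0]
contact_force: [0.3, 0.0, 0.2]
gripper_width: 0.999
clock: 9.75
tool_pos: [0.4882, 0.0946, 0.2757]
tool_rot: [-0.103, 0.995, 0.0, 0.0]
contact_force: [-0.9, -0.1, 0.0]
gripper_width: 0.349
clock: 10.75
tool_pos: [0.4883, 0.0946, 0.2759]
tool_rot: [-0.103, 0.995, -0.0, 0.0]
contact_force: [-1.3, 0.2, 5.7]
gripper_width: 0.284
t 10.75 rel caddy mm [3.000e-01 1.000e-01 2.759e+02] ty yaw 101.77 tz [ 2.e-04 -0.e+00 -1.e+00] F [-1.3  0.2  5.7] w 0.284443257207009
shift cm [0.03 0.49 3.29]
shift cm [ 0.03 -0.01  0.09]
```

```bash
python3 -m pendant '[[[0,0,-0.1],0],[[0,0,-0.3],0],[[0,0,-0.5],0],[[0,0,-0.8],0],[[0,0,-1.2],0],[[0,0,-1.8],0],[[0,0,-2.5],0],[[0,0,-3.3],0],[[0,0,-4.1],0],[[0,0,-5],0],[[0,0,-5.9],0],[[0,0,-6.8],0],[[0,0,-7.6],0],[[0,0,-8.4],0],[[0,0,-9.1],0],[[0,0,-9.6],0],[[0,0,-10],0],[[0,0,-10.2],0],[[0,0,-10.3],0],[[0,0,-10.3],0]]'; python3 -m pendant '[[[0,0,0],0],[[0,0,0],0],[[0,0,0],0],[[0,0,0],0],[[0,0,0],0],[[0,0,0],0],[[0,0,0],0],[[0,0,0],0]]'; python3 off.py
cat > chk.py <<'E'
from h import *
import sys
c=cam("scene");P=pts(c,np.ones((480,640),bool)); px=c["pixels"][c["depth"]>0].astype(int)
m=c["pixels"][130:330,150:417]; w=cam("wrist")["pixels"]
for t in("mouse","phone_handset","pen_red","clip_box","stamp","caddy","eraser"):
    for r in regions_of("scene",t)[:1]: print(t,round(r["conf"],2),np.median(pts(c,r["pixels"]),0).round(3))
a=np.radians(11.8);R2=np.array([[np.cos(a),np.sin(a)],[-np.sin(a),np.cos(a)]])
L=(P[:,:2]-[.488,.0945])@R2.T
# outer faces seen by the scene camera: -y wall and -x wall
for nm,k in(("-y wall",(abs(L[:,1]+.066)<.006)&(abs(L[:,0])<.095)),("-x wall",(abs(L[:,0]+.1)<.006)&(abs(L[:,1])<.06))):
    ax=0 if nm[1]=="y" else 1; Q=P[k&(P[:,2]>.06)&(P[:,2]<.19)];l=L[k&(P[:,2]>.06)&(P[:,2]<.19)][:,ax]
    for b in np.arange(-.08,.081,.04):
        s=Q[abs(l-b)<.02,2]
        if len(s)>5: print(nm,b.round(2),"z",s.min().round(3),s.max().round(3))
cv2.imwrite(sys.argv[1],np.hstack([cv2.resize(m,(400,300)),cv2.resize(w,(400,300))])[:,:,::-1])
E
python3 chk.py pics/m3.png
```

```text
clock: 13.25
tool_pos: [0.4882, 0.0946, 0.3786]
tool_rot: [-0.103, 0.995, 0.0, -0.0]
contact_force: [0.2, 0.1, -7.1]
gripper_width: 0.282
clock: 14.25
tool_pos: [0.4882, 0.0946, 0.3787]
tool_rot: [-0.103, 0.995, -0.0, -0.0]
contact_force: [0.6, 0.8, -6.7]
gripper_width: 0.283
t 14.25 rel caddy mm [3.000e-01 0.000e+00 3.787e+02] ty yaw 101.77 tz [-0. -0. -1.] F [ 0.6  0.8 -6.7] w 0.28322311428415864
shift cm [ 0.03  0.5  13.57]
shift cm [ 0.03 -0.   10.37]
mouse 0.58 [ 0.341 -0.212  0.027]
phone_handset 0.66 [0.749 0.019 0.018]
pen_red 0.73 [0.316 0.16  0.007]
clip_box 0.71 [0.497 0.066 0.128]
stamp 0.73 [0.433 0.113 0.126]
caddy 0.94 [0.47  0.081 0.126]
eraser 0.18 [0.468 0.081 0.125]
-y wall -0.08 z 0.098 0.143
-y wall -0.04 z 0.1 0.143
-y wall 0.0 z 0.1 0.145
-y wall 0.04 z 0.102 0.146
-y wall 0.08 z 0.103 0.146
-x wall -0.04 z 0.098 0.142
-x wall 0.0 z 0.097 0.141
-x wall 0.04 z 0.097 0.141
```

View pics/m3.png

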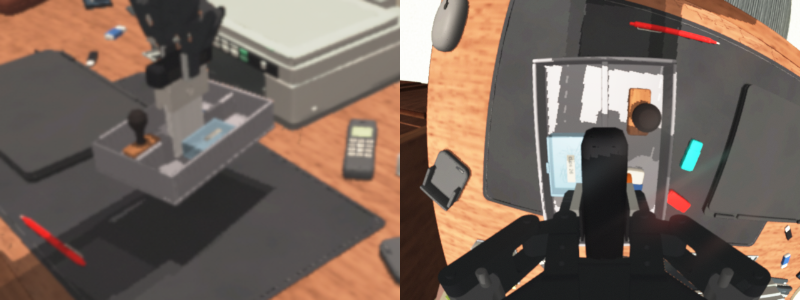

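The caddy hangs about 10 cm up with its contents inside and the bystanders unmoved. I hold it longer and re-check before handing in.

```bash
python3 -m pendant '[[[0,0,0],0],[[0,0,0],0],[[0,0,0],0],[[0,0,0],0],[[0,0,0],0],[[0,0,0],0],[[0,0,0],0],[[0,0,0],0],[[0,0,0],0],[[0,0,0],0],[[0,0,0],0],[[0,0,0],0],[[0,0,0],0],[[0,0,0],0],[[0,0,0],0],[[0,0,0],0],[[0,0,0],0],[[0,0,0],0],[[0,0,0],0],[[0,0,0],0]]'; python3 chk.py pics/m4.png && python3 -c "
from station import workorder; print(workorder.finish_job())"
```

```text
clock: 17.2
tool_pos: [0.4883, 0.0946, 0.3787]
tool_rot: [-0.103, 0.995, -0.0, -0.0]
contact_force: [0.5, 0.9, -6.5]
gripper_width: 0.283
mouse 0.56 [ 0.34  -0.212  0.027]
phone_handset 0.68 [0.747 0.017 0.018]
pen_red 0.68 [0.316 0.147 0.008]
clip_box 0.76 [0.497 0.067 0.128]
caddy 0.58 [0.467 0.081 0.125]
-y wall -0.08 z 0.099 0.143
-y wall -0.04 z 0.101 0.144
-y wall 0.0 z 0.101 0.145
-y wall 0.04 z 0.102 0.146
-y wall 0.08 z 0.103 0.147
-x wall -0.04 z 0.098 0.142
-x wall 0.0 z 0.097 0.141
-x wall 0.04 z 0.097 0.14
the job is handed in; nothing more can be done
None
```

I pushed the pin home, lifted the caddy by the handle about 10 cm, and handed the job in while still holding it up, at about 17.5 s on the clock.

**Pin:** With the caddy on the desk, I squeezed the orange head and the far cheek between the jaws. They stopped at 32 mm, against 33 mm expected with the pin home. Afterwards the wrist camera put the head's outer face at 19.6 mm from the mid-plane, against 20.5 mm expected. Both agree to about 1 mm.

**Lift:** I gripped the handle's grip (24 mm opening on the 25 mm bar). The underside is about 98–103 mm above the desk and was held steady for about 4 s. The load was about 6.5–7 N, in line with a 0.8 kg caddy.

**Checks that were less than perfect:**
- **Level:** the caddy hangs about 1.5° tilted along its length, probably from the play at the pin. I left it.
- **Shift on the desk:** the squeeze moved the caddy by 1–2 mm at most. The scene and wrist cameras disagreed on which way.
- **Contents:** the clip box showed in its place in the last check. The detector missed the stamp there, though it and the eraser were in place in the picture after the lift about 3 s earlier. I did not view a picture from the last check.
- **Bystanders:** the mouse and phone read the same as at the start. The pen's reading along its length varied (0.144, 0.160, 0.147 m), because of how much of it showed. I never went near it.

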